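Load the sample container with stone chips

TASK

With the scraper block, wipe the four loose stone chips off the raised deck of the metal trough into its pit, and stand the block back on the bench. Then scoop the chips out of the pit with the scoop, tip all four into the round sample container and set the scoop back down flat on the bench. Never touch a chip with the fingers, and leave the container upright in its place and everything else undisturbed.

Things in the scene. Friction and masses are not known exactly. Their poses are not given: they have to be found in the camera images.
- trough: Open aluminium sorting trough fixed to the bench, 299 mm long (its x) by 108 mm. Origin on the bench surface, z up. Its +x runs from deck to pit, roughly away from the robot. Deck at x = -130 (open end) to -20 mm; pit at x = -20 to 165 mm, end wall at 165 to 169 mm. Side walls along the whole length, inner faces at y = -50 and +50 mm, 4 mm thick. All walls end 66 mm above the bench.
- deck_edge (a point): Middle of the upper edge of the step where the flat deck ends (trough x = -20 mm, 46 mm above the bench). The step falls vertically 38 mm to the pit floor. Axes as the trough.
- pit_floor (a point): Centre of the pit floor (trough x = 72.5 mm, 8 mm above the bench); axes as the trough.
- scraper: White plastic scraper block with a dark rubber edge below, standing upright on the bench: 26 mm thick (its x), 84 mm wide (its y), 84 mm tall, about 0.18 kg. Origin at the centre of its underside. Gripped over its thickness near the top.
- scoop: Steel scoop, 0.16 kg, flat on the bench. Origin on the underside, under the grip; z up, mouth looks along its -x. Pan floor 1.8 mm thick, 90 mm wide, from x = -76 (open lip) to +8 mm; back wall at x = 4 to 8 mm, 45 mm high; side walls 3 mm thick, 36 mm high from x = -30 mm back, 16 mm high from -50 to -30 mm, none before -50 mm.
- scoop_grip (a point): Point to grip on the scoop's black upright grip: over the scoop's origin, 105 mm above the underside. The grip is 16 mm thick (scoop x), 50 mm wide (y), its top 125 mm above the underside; its faces are free from 45 mm up. Axes as the scoop.
- scoop_lip (a point): Middle of the lip of the scoop, on the underside (scoop x = -76 mm). Axes as the scoop.
- container: Round open white plastic sample container, standing loose on the bench: 132 mm outside and 124 mm inside diameter, 75 mm high, floor 5 mm, about 0.3 kg. Origin at the centre of its underside, z up.
- container_rim (a point): Centre of the container's mouth, 75 mm above its underside.
- chip0: One of four chunky faceted grey stone chips, 27 to 29 mm across, 21 mm high, about 25 g, smooth: slides on metal at a slope of about 17 degrees, at most 21. At the start it lies on the deck, its edge at least 1 mm before the deck's step and 40 mm from the open end. Origin at the centre of its underside as it lies at the start (it may tumble later).
- chip1: One of four chunky faceted grey stone chips, 27 to 29 mm across, 21 mm high, about 25 g, smooth: slides on metal at a slope of about 17 degrees, at most 21. At the start it lies on the deck, its edge at least 1 mm before the deck's step and 40 mm from the open end. Origin at the centre of its underside as it lies at the start (it may tumble later).
- chip2: One of four chunky faceted grey stone chips, 27 to 29 mm across, 21 mm high, about 25 g, smooth: slides on metal at a slope of about 17 degrees, at most 21. At the start it lies on the deck, its edge at least 1 mm before the deck's step and 40 mm from the open end. Origin at the centre of its underside as it lies at the start (it may tumble later).
- chip3: One of four chunky faceted grey stone chips, 27 to 29 mm across, 21 mm high, about 25 g, smooth: slides on metal at a slope of about 17 degrees, at most 21. At the start it lies on the deck, its edge at least 1 mm before the deck's step and 40 mm from the open end. Origin at the centre of its underside as it lies at the start (it may tumble later).
- bottle: Bystander: squat glass jar with white cap, 68 mm across, 85 mm high, among the task's things; origin at the centre of its underside.
- vial: Bystander: small amber jar, 44 mm across, 75 mm high; origin at the centre of its underside.
- dish: Bystander: shallow clear dish, 64 mm across, 16 mm high; origin at the centre of its underside.
- brush: Bystander: brush lying on the bench, 150 mm long along its x; origin underneath.
- tub: Bystander: clear open tub, 130 x 100 mm, 60 mm high; origin at the centre of its underside.

How it is judged:
On the way, in this order (a step that is already met when the one before it is completed fails the run):
1. the scraper block is lifted off the bench (height (world z) of scraper above 0.03 m), for 0.1 s.
2. all four chips lie in the pit, the scraper block still over the trough (x of chip0 in the frame of trough between -0.02 and 0.167 m and y of chip0 in the frame of trough between -0.052 and 0.052 m and height (world z) of each of chip0, chip1, chip2, chip3 below 0.06 m and x of chip1 in the frame of trough between -0.02 and 0.167 m and y of chip1 in the frame of trough between -0.052 and 0.052 m and x of chip2 in the frame of trough between -0.02 and 0.167 m and y of chip2 in the frame of trough between -0.052 and 0.052 m and x of chip3 in the frame of trough between -0.02 and 0.167 m and y of chip3 in the frame of trough between -0.052 and 0.052 m and horizontal distance between scraper and deck_edge below 0.16 m and height (world z) of scraper above 0.03 m), for 0.1 s.
3. the scraper block stands on the bench again, let go (height (world z) of scraper below 0.005 m and angle between scraper's own z axis and vertical below 0.1 rad and linear speed of scraper below 0.02 m/s and contact force between the fingers and scraper below 0.5 N), for 0.2 s.
4. chips are carried up out of the pit in the scoop (((x of chip0 in the frame of scoop between -0.09 and 0.01 m and y of chip0 in the frame of scoop between -0.046 and 0.046 m and z of chip0 in the frame of scoop between -0.002 and 0.06 m and height (world z) of chip0 above 0.07 m) or (x of chip1 in the frame of scoop between -0.09 and 0.01 m and y of chip1 in the frame of scoop between -0.046 and 0.046 m and z of chip1 in the frame of scoop between -0.002 and 0.06 m and height (world z) of chip1 above 0.07 m) or (x of chip2 in the frame of scoop between -0.09 and 0.01 m and y of chip2 in the frame of scoop between -0.046 and 0.046 m and z of chip2 in the frame of scoop between -0.002 and 0.06 m and height (world z) of chip2 above 0.07 m) or (x of chip3 in the frame of scoop between -0.09 and 0.01 m and y of chip3 in the frame of scoop between -0.046 and 0.046 m and z of chip3 in the frame of scoop between -0.002 and 0.06 m and height (world z) of chip3 above 0.07 m))), for 0.2 s.
5. all four chips are in the container (horizontal distance between each of chip0, chip1, chip2, chip3 and container below 0.064 m and z of each of chip0, chip1, chip2, chip3 in the frame of container below 0.065 m), for 0.2 s.
At the end, for the whole second after the job is handed in: All four chips lie still inside the container (each chip's origin within 64 mm of its axis, below its rim), the container stands upright within 30 mm of where it was, and the scoop and the scraper block stand on the bench, upright (within 0.1 rad), at rest and let go (all of step 3 and all of step 5 and linear speed of each of chip0, chip1, chip2, chip3 below 0.03 m/s and angle between each of container, scoop's own z axis and vertical below 0.1 rad and distance of container from where it was at the start of the episode below 0.03 m and height (world z) of scoop below 0.005 m and linear speed of scoop below 0.02 m/s and contact force between the fingers and scoop below 0.5 N); the robot touches nothing.
It fails at once if a finger touches a chip (contact force between the fingers and chip0 above 0.3 N or contact force between the fingers and chip1 above 0.3 N or contact force between the fingers and chip2 above 0.3 N or contact force between the fingers and chip3 above 0.3 N).
It fails at once if the container is tipped by more than 0.3 rad or pushed more than 30 mm (angle between container's own z axis and vertical above 0.3 rad or distance of container from where it was at the start of the episode above 0.03 m).
It fails at once if a bystander is moved more than 30 mm (distance of any of bottle, vial, dish, brush, tub from where it was at the start of the episode above 0.03 m).
It also fails if it takes over 72 s, if anything falls off the work surface, if the arm or the gripper's body presses on something with over 40 N, if the wrist force passes 120 N, or if a joint passes its speed limit or range.

ROBOT

A 7-joint arm with a two-finger parallel gripper is mounted at the origin on the work surface. World frame = base frame: x ahead of the robot, y to its left, z up, the work surface at z = 0. Lengths are in m, angles in rad, forces in N, time in s.
With the tool pointing down it reaches from about 0.425 to 0.925 m from the base axis. Payload 6.8 kg.
Tool frame: the origin (TCP) lies midway between the tips of the shut fingers; the grasp point (between the pads) lies r.grasp_offset behind it (r.grasp_offset is the distance from the TCP to the grasp point, in m); z points along the fingers, y is the line along which they close (so a half turn about z gives the same grasp; the last joint's range is limited). The gripper opens to 88 mm and grips with 3 to 60 N. Pads are 20 mm wide; open, the fingers measure 115 mm over their backs; the gripper's body (75 mm by 178 mm) begins 61 mm behind the grasp point.
Start: joints at [1.072, 0.477, 0.022, 1.555, -0.011, 1.109, -0.083], TCP at [0.257, -0.624, 0.223] pointing down, gripper open.
Joint ranges: [-2.96, 2.96], [-0.34, 2.1], [-1.41, 1.46], [0.24, 2.44], [-1.37, 4.51], [0.17, 1.92], [-2.96, 2.96]. Speed limits (rad/s): [2.39, 2.39, 3.14, 3.14, 3.14, 3.14, 3.14].

INTERFACE

Orientations are given as a rotation vector (axis times angle).
In Python, from plant import telemetry, grab_frame, job, r gives the robot as it stands.
- The arm moves only by the shell command python3 -m crank 'ROWS' [FORCE]. ROWS is JSON, a list of rows, each a list of 3 entries, a list of its own where there are three numbers: the shift along the world's x, y, z in units of 25 cm (1.0 is 25 cm), then the turn, a rotation vector about the world's x, y, z in units of pi/2 rad (1.0 is pi/2 rad), then the opening, from -1 (shut) to 1 (fully open). A call has 1 to 12 rows; each row is the pose to reach, as a shift and turn from the pose commanded when the call began; what a row does not reach only later rows make up. A row lasts 1/12 s, in which the tool goes at most 41.7 mm and 7.16 degrees, less where a joint would pass 70% of its speed; a pose out of reach is approached as far as the arm can. A call with a number of a shift or a turn outside -1 to 1 is refused whole. A call with a gripper value outside its range is refused whole. The fingers move at their own pace and stop on an object; FORCE is the grip in N (left out, the last holds). Time passes only in rows, so rows that repeat a pose let the fingers close. It gives the time, the measured TCP pose, the force, the opening and the grip force at its end, in the units of the state.
- telemetry.observe(): the state, without advancing time (a new reading comes with each control period).
- grab_frame(name): name is "scene" or "top"; returns a dict with "frame" (420x560x3 uint8, red, green, blue), "depth" (420x560 float32, m along the optical axis (not along the pixel's ray), 0 where there is no reading), "fx", "fy", "cx", "cy" (pixels), "R" (3x3) and "t" (3): a world point X has camera coordinates R X + t. Camera axes: x right, y down, z forward; pixel columns grow to the right and rows downward; lengths in m; the calibration is good to about 2 mm. A picture is of the moment at which its call begins.
- job.close_job(): hands the job in; it is judged then, once.
The state is a dict: "clock": time; "q": joint angles; "joint_vel": joint speeds; "joint_torque": joint torques, N m; "ee_pos": TCP position; "orientation": TCP orientation; "contact_force": force on the tool from outside, world axes, zero at the start; "moment": the same for the moment, N m; "width": opening from 0.0 (shut) to 1.0 (fully open); "gripper_force": force on a finger pad.
Only numpy, scipy, OpenCV 4.12 (cv2) and the standard library are available. Lean on these libraries where they do the work, as an engineer would, in place of code of your own. Each camera call takes 0.05 s, during which the arm holds its last target. There are 200 camera calls.

## Working session

There is one attempt and no reset: what is moved stays moved. The work goes in short steps, Python scripts to look and compute and a shell command to move; the robot and the scene stay as the last step left them, time stands still between calls to the robot, and variables do not carry over. Pictures are saved under pics/ and viewed, at most 10 in all, crops included, and the job is handed in when it is done.

```bash
ls; mkdir -p pics; cat > h.py <<'E'
import numpy as np, cv2
from plant import telemetry, grab_frame, job, r
def pts(f):
    d=f["depth"]; v,u=np.mgrid[:d.shape[0],:d.shape[1]]
    c=np.stack([(u-f["cx"])/f["fx"]*d,(v-f["cy"])/f["fy"]*d,d],-1)
    return (c-f["t"])@f["R"]   # world = R^T (c - t)
def ray(f,u,v,z):
    R=np.array(f["R"]);o=-R.T@f["t"];d=R.T@np.array([(u-f["cx"])/f["fx"],(v-f["cy"])/f["fy"],1.])
    return o+d*(z-o[2])/d[2]
def save(n,f): cv2.imwrite(n,f["frame"][...,::-1])
E
python3 - <<'E'
from h import *
for n in("scene","top"):
    f=grab_frame(n); save(f"pics/{n}0.png",f); print(n,f["fx"],-np.array(f["R"]).T@f["t"],np.round(f["R"],3).tolist())
    np.savez(f"{n}0.npz",**f)
print(telemetry.observe(), r.grasp_offset)
E
```

```text
pics
scene 496.1216293039339 [ 1.05126815 -0.66208835  0.95771158] [[0.751, 0.66, -0.017], [0.46, -0.541, -0.704], [-0.474, 0.521, -0.71]]
top 392.19309825150754 [ 0.3100479  -0.01585543  0.97206395] [[-0.015, -1.0, -0.016], [-0.984, 0.018, -0.175], [0.175, 0.013, -0.984]]
{'clock': 0.1, 'q': array([ 1.07186368,  0.47768196,  0.02232918,  1.55629919, -0.01150545,
        1.10934633, -0.08308424]), 'joint_vel': array([-1.86278767e-04, -1.80887445e-03,  8.57000091e-05, -3.23242082e-03,
       -7.93789315e-04,  3.10465728e-04,  3.86086122e-04]), 'joint_torque': array([ 3.79300414e-03, -5.84093821e+01,  1.53913781e+00, -2.73316419e+01,
       -5.44675381e-02,  1.30859800e-02,  7.93497202e-05]), 'ee_pos': array([ 0.25694305, -0.62360603,  0.22182504]), 'orientation': array([-3.08026110e+00, -6.09787709e-01,  6.49416896e-04]), 'contact_force': array([0.34733526, 0.18477447, 0.66021527]), 'moment': array([-0.07321861,  0.00790991,  0.01447519]), 'gripper_force': 0.0, 'width': 1.0002116974351978} 0.0187
```

View pics/top0.png

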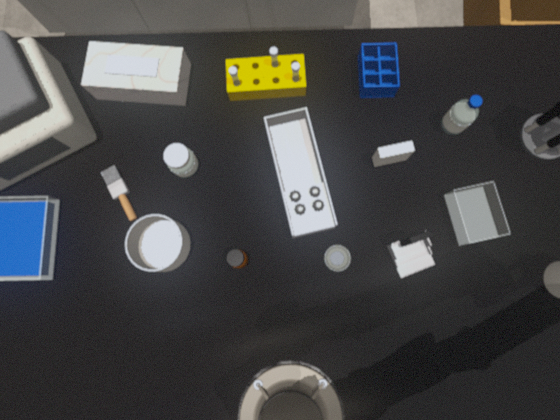

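View pics/scene0.png

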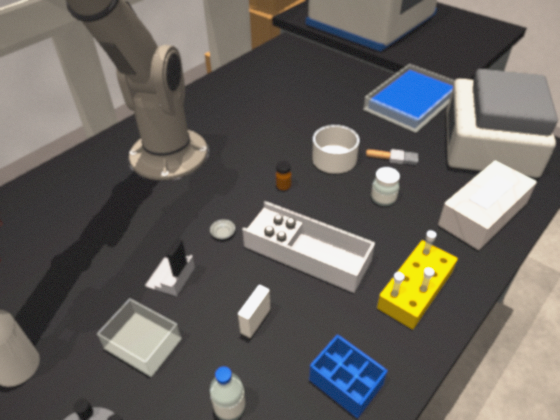

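The top view shows the scraper at (393,153), the scoop with its grip at (416,241) and mouth towards the robot, the trough about (300,172) with chips around (307,199), and the container at (158,243). The scene view agrees on this layout.

```bash
cat > m.py <<'E'
from h import *
F={n:dict(np.load(f"{n}0.npz")) for n in("top","scene")}
P={n:pts(F[n]) for n in F}
def rect(n,c,rad,zlo,zhi,lab,bright=None):
    p=P[n];m=(np.hypot(p[...,0]-c[0],p[...,1]-c[1])<rad)&(p[...,2]>zlo)&(p[...,2]<zhi)&(F[n]["depth"]>0)
    if bright: 
        g=F[n]["frame"].max(-1); m&=(g>bright[0])&(g<bright[1])
    q=p[m]
    if len(q)<5: print(lab,n,"few",len(q));return
    (cx,cy),(w,h),a=cv2.minAreaRect((q[:,:2]*1000).astype(np.float32))
    print(lab,n,len(q),"c",round(cx,1),round(cy,1),"wh",round(w,1),round(h,1),"ang",round(a,1),"z",np.round(np.percentile(q[:,2],[5,50,95])*1000,1))
p=P["top"]
w=lambda u,v:p[v,u,:2]
for n in F:
    rect(n,w(393,153),.09,.07,.10,"scraper")
    rect(n,w(416,241),.06,.10,.14,"grip")
    rect(n,w(412,257),.09,.02,.06,"scoopwalls")
    rect(n,w(412,257),.10,.004,.14,"scoopall")
    rect(n,w(300,172),.20,.058,.075,"trough rim")
    rect(n,w(158,243),.10,.065,.085,"container rim")
    rect(n,w(178,158),.08,.07,.10,"bottle")
    rect(n,w(236,258),.05,.05,.09,"vial")
    rect(n,w(337,258),.05,.008,.03,"dish")
    rect(n,w(118,193),.1,.008,.04,"brush")
    rect(n,w(478,213),.1,.05,.07,"tub")
    rect(n,w(255,75) if 0 else w(265,75),.13,.04,.15,"yellow")
    rect(n,w(379,70),.08,.02,.15,"blue")
    g=F[n]["frame"].max(-1);q=P[n]
    m=((np.hypot(q[...,0]-w(307,199)[0],q[...,1]-w(307,199)[1])<.06)&(q[...,2]>.055)&(q[...,2]<.075)&(g<130)).astype(np.uint8)
    k,l,s,c=cv2.connectedComponentsWithStats(m)
    for i in range(1,k):
        if s[i,4]>8: print("chip",n,s[i,4],np.round(q[l==i].mean(0)*1000,1))
t=np.array
E
python3 m.py
python3 - <<'E'
import cv2
a=cv2.imread('pics/top0.png')
cv2.imwrite('pics/crop0.png',cv2.resize(a[95:285,220:450],None,fx=3.4,fy=3.1,interpolation=cv2.INTER_CUBIC))
E
```

```text
scraper top 438 c 608.6 -257.9 wh 27.3 85.1 ang 11.3 z [75.4 84.6 87.3]
grip top 193 c 397.2 -287.4 wh 15.8 51.1 ang 20.6 z [111.2 125.2 127.9]
scoopwalls top 112 c 387.2 -291.6 wh 37.8 91.1 ang 20.2 z [21.6 35.4 52.1]
scoopall top 778 c 359.7 -303.2 wh 185.1 182.6 ang 46.0 z [  4.1  12.9 126.7]
trough rim top 927 c 585.9 -102.5 wh 300.1 255.8 ang 12.7 z [59.9 66.2 69.4]
container rim top 470 c 399.7 308.6 wh 130.5 130.7 ang 27.4 z [66.6 74.4 77.9]
bottle top 520 c 603.7 260.5 wh 58.4 57.9 ang 6.7 z [77.7 85.8 88.4]
vial top 257 c 361.0 120.6 wh 39.9 36.5 ang 89.3 z [62.9 75.7 77.9]
dish top 320 c 360.4 -118.6 wh 61.1 61.4 ang 70.3 z [ 8.4 13.1 18.7]
brush top 739 c 529.7 418.7 wh 149.5 42.2 ang 30.5 z [12.8 19.2 22.9]
tub top 491 c 460.3 -454.3 wh 129.9 102.4 ang 11.5 z [50.9 58.7 62.8]
yellow top 2897 c 787.0 47.9 wh 179.2 200.0 ang 3.5 z [ 45.3  51.4 109.3]
blue top 1621 c 839.2 -239.2 wh 91.0 124.4 ang 89.7 z [22.9 47.5 61.7]
chip top 46 [514.9 -65.   65. ]
chip top 46 [503.9 -18.2  65.7]
chip top 50 [482.1 -71.4  65.9]
chip top 44 [472.3 -28.6  65.8]
scraper scene 512 c 610.3 -2
[... 379 characters left out ...]
96 c 402.6 307.3 wh 127.7 138.0 ang 38.2 z [65.6 70.4 74.7]
bottle scene 338 c 608.3 258.0 wh 59.3 61.6 ang 80.2 z [72.5 82.4 86.1]
vial scene 178 c 363.7 118.0 wh 39.0 39.8 ang 3.1 z [52.6 71.6 75.2]
dish scene 159 c 361.1 -119.2 wh 59.9 64.7 ang 45.7 z [ 8.4 12.4 16.8]
brush scene 400 c 533.6 414.6 wh 147.0 49.9 ang 31.8 z [ 8.8 15.6 19.8]
tub scene 617 c 461.2 -456.0 wh 134.7 101.9 ang 11.4 z [50.6 56.8 61. ]
yellow scene 3117 c 785.5 46.2 wh 181.9 204.1 ang 2.8 z [ 44.3  48.7 106.7]
blue scene 2420 c 840.9 -241.3 wh 92.8 120.9 ang 89.9 z [22.8 47.  59.5]
chip scene 32 [481.6 -38.7  60.8]
chip scene 38 [513.5 -29.2  61. ]
chip scene 34 [490.8 -82.3  61.1]
chip scene 33 [524.5 -74.8  59.7]
```

View pics/crop0.png

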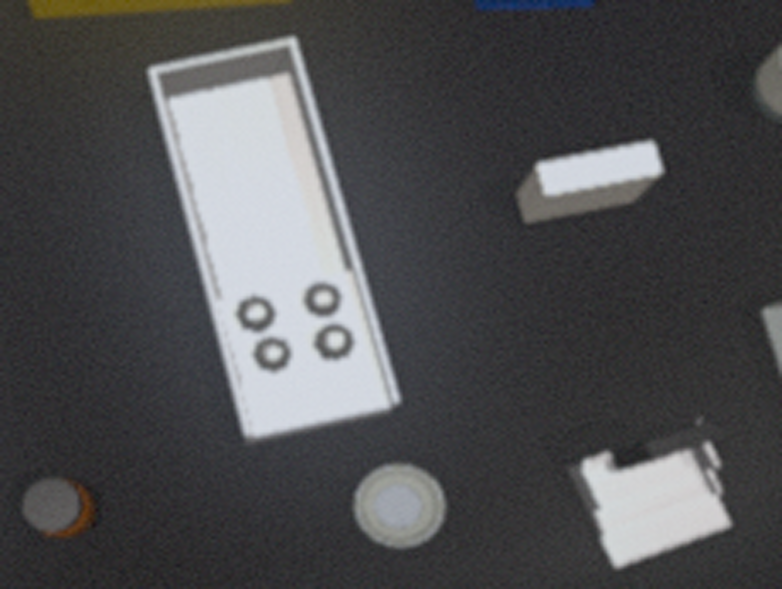

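```bash
cat > m2.py <<'E'
from m import *
print('---')
a=[]
for n in F:
    p=P[n]; d=F[n]["depth"]>0
    th=np.deg2rad(13);c0=np.array([.585,-.05])
    m=(abs((p[...,0]-c0[0])*np.cos(th)+(p[...,1]-c0[1])*np.sin(th))<.18)&(abs(-(p[...,0]-c0[0])*np.sin(th)+(p[...,1]-c0[1])*np.cos(th))<.085)&(p[...,2]>.05)&(p[...,2]<.075)&d
    g=F[n]["frame"].max(-1); q=p[m&(g>130)]
    (cx,cy),(w,h),an=cv2.minAreaRect((q[:,:2]*1000).astype(np.float32)); print(n,cx,cy,w,h,an)
    # rim lines: pixels in frame, histogram y
    for th in [np.deg2rad(x) for x in (11,12,13,14)]:
        u=(q[:,:2]-[cx/1000,cy/1000]); y=-u[:,0]*np.sin(th)+u[:,1]*np.cos(th); x=u[:,0]*np.cos(th)+u[:,1]*np.sin(th)
        L=(y>.045)&(abs(x)<.12);Rr=(y<-.045)&(abs(x)<.12)
        print(np.rad2deg(th).round(),L.sum(),Rr.sum(),"mean y",y[L].mean().round(4),y[Rr].mean().round(4),"slope",np.rad2deg(np.polyfit(x[L],y[L],1)[0]).round(2),np.rad2deg(np.polyfit(x[Rr],y[Rr],1)[0]).round(2),'x',np.percentile(x,[.5,99.5]).round(4))
E
python3 m2.py | sed -n '/---/,$p'
```

```text
---
top 569.6485595703125 -30.785415649414062 300.2780456542969 108.29911041259766 12.55038070678711
11.0 174 244 mean y 0.0522 -0.0514 slope 1.53 1.48 x [-0.1479  0.1493]
12.0 177 244 mean y 0.0521 -0.0513 slope 0.6 0.48 x [-0.1481  0.1491]
13.0 177 244 mean y 0.0522 -0.0512 slope -0.43 -0.53 x [-0.1481  0.1492]
14.0 178 244 mean y 0.0523 -0.0511 slope -1.44 -1.54 x [-0.1487  0.1496]
scene 570.55029296875 -31.261940002441406 299.70758056640625 115.40685272216797 12.430763244628906
11.0 468 504 mean y 0.05 -0.0539 slope 1.41 1.49 x [-0.1483  0.15  ]
12.0 475 504 mean y 0.0499 -0.054 slope 0.46 0.5 x [-0.1476  0.1494]
13.0 474 508 mean y 0.0498 -0.0541 slope -0.52 -0.51 x [-0.1474  0.1494]
14.0 462 508 mean y 0.0499 -0.0542 slope -1.46 -1.52 x [-0.147   0.1498]
```

Trough yaw is 12.5° with its origin near (0.551, -0.036). The scraper is at (0.6095, -0.259), yaw 11.8°, and the chips are at trough x of about -76 to -40. Moving now.

```bash
python3 -m crank '[[[0.9,0.93,0],[0,0,0.56],1],[[0.9,0.93,0],[0,0,0.56],1],[[0.9,0.93,0],[0,0,0.56],1],[[0.9,0.93,0],[0,0,0.56],1],[[0.9,0.93,0],[0,0,0.56],1],[[0.9,0.93,0],[0,0,0.56],1],[[0.9,0.93,0],[0,0,0.56],1],[[0.9,0.93,0],[0,0,0.56],1],[[0.9,0.93,0],[0,0,0.56],1]]' 30
```

```text
clock: 0.85
ee_pos: [0.4882, -0.3836, 0.2226]
orientation: [-2.517, -1.878, -0.008]
contact_force: [0.0, 1.0, 1.0]
width: 0.999
gripper_force: 0.0
```

```bash
python3 -m crank '[[[0.5,0.53,-0.2],[0,0,0.322],1],[[0.5,0.53,-0.2],[0,0,0.322],1],[[0.5,0.53,-0.2],[0,0,0.322],1],[[0.5,0.53,-0.2],[0,0,0.322],1],[[0.5,0.53,-0.2],[0,0,0.322],1],[[0.5,0.53,-0.2],[0,0,0.322],1],[[0.5,0.53,-0.2],[0,0,0.322],1]]' ; python3 -c "
from h import *
s=telemetry.observe();o=s['orientation'];print(s['ee_pos'],np.rad2deg(2*np.arctan2(o[1],o[0]))-90,s['joint_vel'])"
```

```text
clock: 1.43
ee_pos: [0.6072, -0.2578, 0.1716]
orientation: [-1.978, -2.438, 0.0]
contact_force: [0.1, -0.6, -0.5]
width: 1.001
gripper_force: 0.0
[ 0.60724445 -0.25779648  0.17164758] -348.11102754508 [ 0.03850132 -0.02359256  0.04653426 -0.00102431  0.00842147  0.00616085
  0.00687522]
```

```bash
python3 -m crank '[[[0.008,-0.004,-0.25],[0,0,0],1],[[0.008,-0.004,-0.4],[0,0,0],1],[[0.008,-0.004,-0.5],[0,0,0],1],[[0.008,-0.004,-0.5],[0,0,0],1],[[0.008,-0.004,-0.5],[0,0,0],-1],[[0.008,-0.004,-0.5],[0,0,0],-1],[[0.008,-0.004,-0.5],[0,0,0],-1],[[0.008,-0.004,-0.5],[0,0,0],-1],[[0.008,-0.004,-0.5],[0,0,0],-1],[[0.008,-0.004,-0.5],[0,0,0],-1]]' 30
```

```text
clock: 2.27
ee_pos: [0.6099, -0.2605, 0.0493]
orientation: [1.981, 2.436, 0.001]
contact_force: [-0.5, 0.1, -0.6]
width: 0.586
gripper_force: 0.0
```

```bash
python3 -m crank '[[[0,0,0],[0,0,0],-1],[[0,0,0],[0,0,0],-1],[[0,0,0],[0,0,0],-1],[[0,0,0],[0,0,0],-1],[[0,0,0],[0,0,0],-1],[[0,0,0],[0,0,0],-1]]' 30;  python3 -c "
from h import *
s=telemetry.observe();o=s['orientation'];print(s['ee_pos'],np.rad2deg(2*np.arctan2(o[1],o[0]))-90,s['joint_vel'])"
```

```text
clock: 2.77
ee_pos: [0.6091, -0.2601, 0.0476]
orientation: [-1.982, -2.437, 0.0]
contact_force: [-0.5, -0.8, 0.0]
width: 0.295
gripper_force: 30.0
[ 0.60910689 -0.26007495  0.04761658] -348.2273589984746 [ 2.46287576e-04 -9.34400323e-05 -5.80487502e-04 -5.56362034e-04
 -1.08834081e-03 -7.57816967e-04  1.13905268e-03]
```

```bash
python3 -m crank '[[[0,0,0.15],[0,0,0],-1],[[0,0,0.3],[0,0,0],-1],[[-0.05,0.05,0.44],[0,0,0],-1],[[-0.15,0.17,0.48],[0,0,0],-1],[[-0.26,0.3,0.48],[0,0,0.007],-1],[[-0.37,0.42,0.48],[0,0,0.007],-1],[[-0.48,0.54,0.48],[0,0,0.007],-1],[[-0.58,0.66,0.48],[0,0,0.007],-1],[[-0.66,0.75,0.48],[0,0,0.007],-1],[[-0.692,0.793,0.46],[0,0,0.007],-1],[[-0.692,0.793,0.4],[0,0,0.007],-1],[[-0.692,0.793,0.35],[0,0,0.007],-1]]'
python3 -c "
from h import *
s=telemetry.observe();o=s['orientation'];print(s['ee_pos'],np.rad2deg(2*np.arctan2(o[1],o[0]))-90,s['gripper_force'])"
```

```text
clock: 3.77
ee_pos: [0.4362, -0.0615, 0.135]
orientation: [1.966, 2.448, 0.001]
contact_force: [0.6, 0.2, -2.6]
width: 0.292
gripper_force: 30.0
[ 0.43619384 -0.0615211   0.13497061] 12.481573716604984 29.963388741016388
```

```bash
python3 -m crank '[[[0,0,-0.06],[0,0,0],-1],[[0,0,-0.11],[0,0,0],-1],[[0,0,-0.14],[0,0,0],-1],[[0,0,-0.155],[0,0,0],-1],[[0,0,-0.155],[0,0,0],-1],[[0,0,-0.155],[0,0,0],-1]]'
python3 - <<'E'
from h import *
f=grab_frame("top"); save("pics/t1.png",f)
a=f["frame"][100:270,230:380,::-1]; cv2.imwrite("pics/t1c.png",cv2.resize(a,None,fx=4,fy=3.5))
s=telemetry.observe();print(s['ee_pos'],s['contact_force'])
E
```

```text
clock: 4.27
ee_pos: [0.4365, -0.0619, 0.0966]
orientation: [1.969, 2.448, 0.0]
contact_force: [-0.5, 0.4, -1.4]
width: 0.293
gripper_force: 30.0
[ 0.43668229 -0.06193862  0.09683868] [ 0.30829872  0.66920309 -1.50260837]
```

View pics/t1c.png

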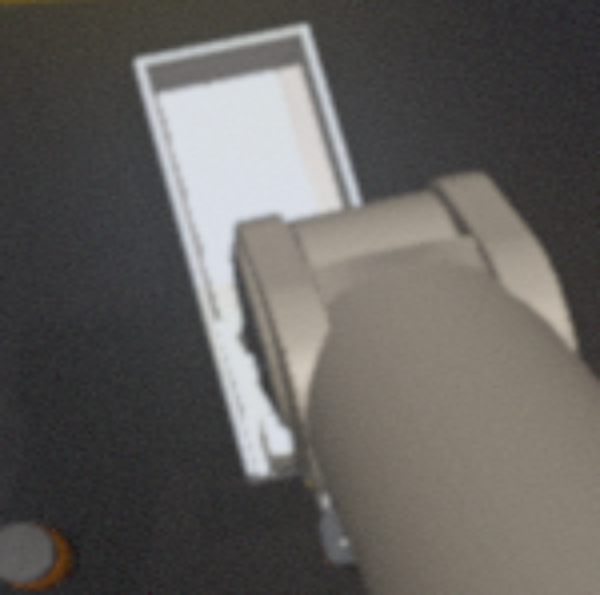

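```bash
python3 -m crank '[[[0,0,-0.006],[0,0,0],-1],[[0.02,0.0045,-0.006],[0,0,0],-1],[[0.045,0.01,-0.006],[0,0,0],-1],[[0.07,0.0155,-0.006],[0,0,0],-1],[[0.095,0.021,-0.006],[0,0,0],-1],[[0.12,0.0265,-0.006],[0,0,0],-1],[[0.145,0.032,-0.006],[0,0,0],-1],[[0.17,0.0375,-0.006],[0,0,0],-1],[[0.195,0.043,-0.006],[0,0,0],-1],[[0.22,0.0485,-0.006],[0,0,0],-1],[[0.245,0.054,-0.006],[0,0,0],-1],[[0.265,0.0585,-0.006],[0,0,0],-1]]'
python3 -m crank '[[[0.02,0.0045,0],[0,0,0],-1],[[0.04,0.009,0],[0,0,0],-1],[[0.06,0.0135,0],[0,0,0],-1],[[0.08,0.018,0],[0,0,0],-1],[[0.1,0.022,0],[0,0,0],-1],[[0.12,0.0265,0],[0,0,0],-1],[[0.14,0.031,0],[0,0,0],-1],[[0.16,0.0355,0],[0,0,0],-1],[[0.16,0.0355,0],[0,0,0],-1],[[0.16,0.0355,0],[0,0,0],-1],[[0.16,0.0355,0],[0,0,0],-1]]'
python3 - <<'E'
from h import *
f=grab_frame("scene"); save("pics/s2.png",f)
a=f["frame"][150:320,200:400,::-1]; cv2.imwrite("pics/s2c.png",cv2.resize(a,None,fx=4,fy=3.5))
s=telemetry.observe();print(s['ee_pos'],s['contact_force'])
E
```

```text
clock: 5.32
ee_pos: [0.5032, -0.047, 0.0949]
orientation: [1.968, 2.448, 0.0]
contact_force: [-0.6, 0.2, -0.9]
width: 0.294
gripper_force: 30.0
clock: 6.23
ee_pos: [0.5421, -0.0384, 0.0948]
orientation: [-1.968, -2.448, 0.001]
contact_force: [0.3, -0.4, -1.7]
width: 0.294
gripper_force: 30.0
[ 0.54203035 -0.03849539  0.09483388] [ 0.17375711 -0.34671335 -2.48706421]
```

View pics/s2c.png

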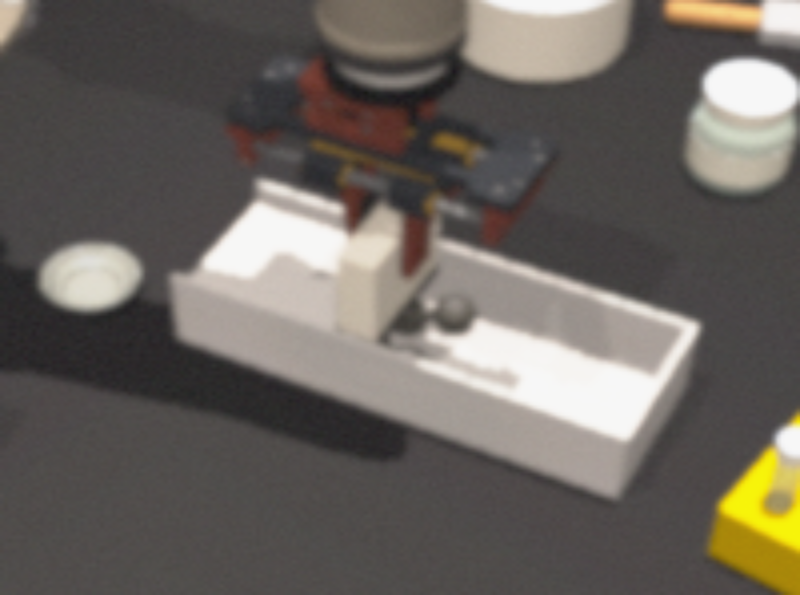

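```bash
python3 -m crank '[[[0,0,0.12],[0,0,0],-1],[[0,0,0.25],[0,0,0],-1],[[0.03,-0.08,0.27],[0,0,0],-1],[[0.07,-0.22,0.27],[0,0,0],-1],[[0.11,-0.37,0.27],[0,0,0],-1],[[0.16,-0.52,0.27],[0,0,0],-1],[[0.2,-0.66,0.27],[0,0,0],-1],[[0.24,-0.8,0.27],[0,0,0],-1],[[0.268,-0.886,0.2],[0,0,0],-1],[[0.268,-0.886,0.06],[0,0,0],-1],[[0.268,-0.886,-0.06],[0,0,0],-1],[[0.268,-0.886,-0.14],[0,0,0],-1]]'
python3 - <<'E'
from h import *
f=grab_frame("top"); save("pics/t3.png",f); np.savez("t3.npz",**f)
g=grab_frame("scene"); np.savez("s3.npz",**g)
a=f["frame"][100:270,230:380,::-1]; b=g["frame"][190:300,235:385,::-1]
cv2.imwrite("pics/t3c.png",np.hstack([cv2.resize(a,(400,450)),cv2.resize(b,(400,450))]))
s=telemetry.observe();print(s['ee_pos'],s['contact_force'])
E
```

```text
clock: 7.28
ee_pos: [0.6073, -0.2603, 0.0566]
orientation: [-1.968, -2.444, 0.002]
contact_force: [0.6, -0.4, -1.4]
width: 0.293
gripper_force: 30.0
[ 0.60588109 -0.25909164  0.05568029] [-0.91542203  0.93935172 -1.53188004]
```

View pics/t3c.png

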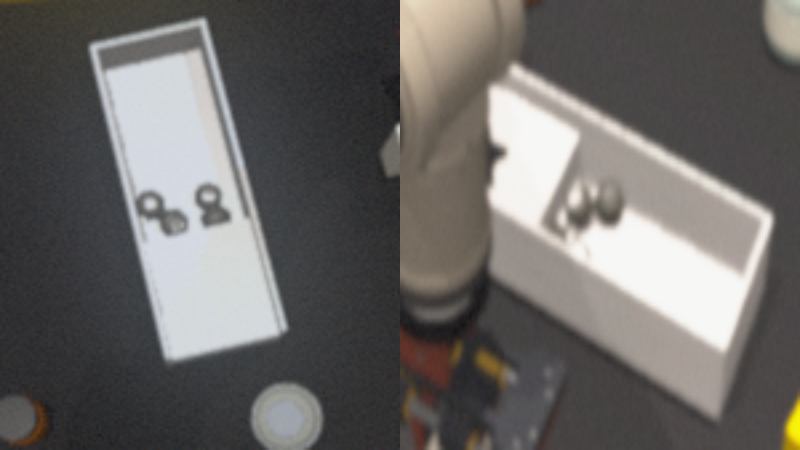

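All four chips lie in the pit near the step: four rings around (150–210, 190–225) in the left pane. Setting the scraper down next.

```bash
python3 -m crank '[[[0,0,-0.02],[0,0,0],-1],[[0,0,-0.03],[0,0,0],-1],[[0,0,-0.03],[0,0,0],-1],[[0,0,-0.03],[0,0,0],-0.2],[[0,0,-0.03],[0,0,0],-0.2],[[0,0,-0.03],[0,0,0],0.2],[[0,0,-0.03],[0,0,0],0.5],[[0,0,-0.03],[0,0,0],1],[[0,0,-0.03],[0,0,0],1],[[0,0,-0.03],[0,0,0],1],[[0,0,-0.03],[0,0,0],1]]'
python3 - <<'E'
from h import *
s=telemetry.observe();o=s['orientation'];print(s['ee_pos'],np.rad2deg(2*np.arctan2(o[1],o[0]))-90,s['width'],s['q'])
for n in("t3","s3"):
    f=dict(np.load(n+".npz"));q=pts(f);c=q[...,:2]-[.5513,-.0362];a=np.deg2rad(12.5)
    x=c[...,0]*np.cos(a)+c[...,1]*np.sin(a);y=-c[...,0]*np.sin(a)+c[...,1]*np.cos(a)
    m=(x>-.018)&(x<.15)&(abs(y)<.048)&(q[...,2]>.018)&(q[...,2]<.07)&(f["depth"]>0)
    if n=="t3": m&=abs(y)<.05
    g=f["frame"].max(-1)
    m&=g<170
    X=x[m]*1000;Y=y[m]*1000;Z=q[m][:,2]*1000
    k=np.float32(np.stack([X,Y],1)); _,l,C=cv2.kmeans(k,4,None,(3,50,.1),5,cv2.KMEANS_PP_CENTERS)
    for i in range(4):
        j=l[:,0]==i;print(n,j.sum(),C[i].round(1),"x",X[j].min().round(),X[j].max().round(),"y",Y[j].min().round(),Y[j].max().round(),"z",np.percentile(Z[j],[5,95]).round())
E
```

```text
clock: 8.3
ee_pos: [0.6094, -0.2598, 0.0524]
orientation: [-1.968, -2.448, 0.0]
contact_force: [-0.2, 0.8, -0.1]
width: 0.816
gripper_force: 0.0
[ 0.60937852 -0.25983628  0.05240739] -347.5948118408802 0.8163418894144528 [ 0.56412848  0.66994947 -0.36262843  1.69106723  0.30138504  0.83606422
  0.28610834]
t3 63 [ 13.3 -19. ] x 3.0 38.0 y -48.0 -7.0 z [21. 31.]
t3 72 [17.3 35.2] x 6.0 32.0 y 22.0 48.0 z [22. 31.]
t3 68 [ -8.6 -20.8] x -16.0 1.0 y -35.0 -8.0 z [28. 38.]
t3 62 [-2.3 18.9] x -14.0 10.0 y 5.0 30.0 z [24. 34.]
s3 17 [110.1  47. ] x 90.0 142.0 y 45.0 48.0 z [19. 55.]
s3 84 [20.  31.4] x -10.0 37.0 y 17.0 48.0 z [19. 43.]
s3 67 [0.1 4.1] x -16.0 12.0 y -25.0 23.0 z [19. 33.]
s3 17 [62.1 47.5] x 42.0 82.0 y 46.0 48.0 z [19. 54.]
```

```bash
python3 -m crank '[[[0,0,0.14],[0,0,0],1],[[0,0,0.3],[0,0,0],1],[[-0.02,0,0.45],[0,0,0],1],[[-0.17,-0.02,0.52],[0,0,0.03],1],[[-0.33,-0.04,0.52],[0,0,0.06],1],[[-0.49,-0.07,0.52],[0,0,0.087],1],[[-0.65,-0.09,0.52],[0,0,0.087],1],[[-0.8,-0.11,0.52],[0,0,0.087],1],[[-0.844,-0.117,0.52],[0,0,0.087],1],[[-0.844,-0.117,0.5],[0,0,0.087],1],[[-0.844,-0.117,0.5],[0,0,0.087],1]]' 60
python3 - <<'E'
from h import *
s=telemetry.observe();o=s['orientation'];print(s['ee_pos'],np.rad2deg(2*np.arctan2(o[1],o[0]))-90,s['width'],s['q'])
F={n:grab_frame(n) for n in("scene","top")};P={n:pts(F[n]) for n in F}
for n in F:
  for lab,c,zl,zh in(("scraper",(.6095,-.259),.07,.1),("grip",(.3985,-.289),.10,.135)):
    p=P[n];m=(np.hypot(p[...,0]-c[0],p[...,1]-c[1])<.06)&(p[...,2]>zl)&(p[...,2]<zh)
    q=p[m]
    if len(q)>5:print(n,lab,len(q),cv2.minAreaRect((q[:,:2]*1000).astype(np.float32)),np.median(q[:,2]))
E
```

```text
clock: 9.22
ee_pos: [0.3984, -0.2893, 0.1772]
orientation: [1.798, 2.576, 0.0]
contact_force: [0.8, 0.9, -0.8]
width: 1.001
gripper_force: 0.0
[ 0.39839066 -0.28926799  0.17716939] 20.175869612219103 1.0010249388791557 [ 0.89343844  0.26593761 -0.45450202  2.00596356  0.14782796  0.90056065
  0.71283848]
scene scraper 509 ((612.3134155273438, -260.2686767578125), (27.273061752319336, 86.41058349609375), 11.267520904541016) 0.0820848629742234
scene grip 244 ((399.0606994628906, -289.65093994140625), (17.786352157592773, 53.13993835449219), 19.89476203918457) 0.12054643764971418
top scraper 439 ((610.12744140625, -258.7800598144531), (26.534196853637695, 85.14155578613281), 12.270628929138184) 0.08471310014612643
top grip 194 ((397.191162109375, -287.31103515625), (15.817288398742676, 50.304134368896484), 20.736980438232422) 0.125406496163049
```

```bash
python3 -m crank '[[[0,0,-0.15],[0,0,0],1],[[0,0,-0.28],[0,0,0],0.3],[[0,0,-0.36],[0,0,0],0],[[0,0,-0.37],[0,0,0],-0.2],[[0,0,-0.37],[0,0,0],-0.5],[[0,0,-0.37],[0,0,0],-1],[[0,0,-0.37],[0,0,0],-1],[[0,0,-0.37],[0,0,0],-1],[[0,0,-0.37],[0,0,0],-1],[[0,0,-0.37],[0,0,0],-1],[[0,0,-0.37],[0,0,0],-1],[[0,0,-0.37],[0,0,0],-1]]' 60
python3 -m crank '[[[0,0,0],[0,0,0],-1],[[0,0,0],[0,0,0],-1],[[0,0,0],[0,0,0],-1]]' 60
python3 - <<'E'
from h import *
s=telemetry.observe();o=s['orientation'];print(s['ee_pos'],np.rad2deg(2*np.arctan2(o[1],o[0]))-90,s['width'],s['gripper_force'],s['contact_force'])
E
```

```text
clock: 10.32
ee_pos: [0.3984, -0.2893, 0.0852]
orientation: [1.797, 2.577, -0.0]
contact_force: [0.0, -0.5, 0.5]
width: 0.208
gripper_force: 0.0
clock: 10.57
ee_pos: [0.3985, -0.2892, 0.0851]
orientation: [1.797, 2.577, -0.0]
contact_force: [-0.4, 0.4, 3.5]
width: 0.181
gripper_force: 60.0
[ 0.39846727 -0.28919752  0.08510606] 20.23015891605894 0.18125639686293257 59.99862492084503 [-0.44796515  0.42056821  3.48806521]
```

```bash
python3 -m crank '[[[0,0,0.1],[0,0,0],-1],[[0,0,0.22],[0,0,0],-1],[[0.02,0.02,0.36],[0,0,0],-1],[[0.1,0.1,0.46],[0,0,0],-1],[[0.2,0.2,0.48],[0,0,-0.02],-1],[[0.31,0.31,0.48],[0,0,-0.04],-1],[[0.42,0.42,0.48],[0,0,-0.06],-1],[[0.53,0.53,0.48],[0,0,-0.0856],-1],[[0.64,0.64,0.48],[0,0,-0.0856],-1],[[0.75,0.75,0.48],[0,0,-0.0856],-1],[[0.85,0.85,0.48],[0,0,-0.0856],-1],[[0.9,0.9,0.48],[0,0,-0.0856],-1]]'
python3 -m crank '[[[0.1,0.1,0],[0,0,0],-1],[[0.17,0.19,0],[0,0,0],-1],[[0.21,0.227,-0.04],[0,0,0],-1],[[0.21,0.227,-0.08],[0,0,0],-1],[[0.21,0.227,-0.08],[0,0,0],-1],[[0.21,0.227,-0.08],[0,0,0],-1]]'
python3 - <<'E'
from h import *
s=telemetry.observe();o=s['orientation'];print(s['ee_pos'],o,np.rad2deg(2*np.arctan2(o[1],o[0]))-90,s['contact_force'],s['q'])
p=s['ee_pos'][:2]-[.5513,-.0362];a=np.deg2rad(12.5);print("trough xy",p[0]*np.cos(a)+p[1]*np.sin(a),-p[0]*np.sin(a)+p[1]*np.cos(a))
g=grab_frame("scene");f=grab_frame("top");np.savez("s4.npz",**g);np.savez("t4.npz",**f)
a=f["frame"][90:240,230:380,::-1]; b=g["frame"][170:300,235:395,::-1]
cv2.imwrite("pics/t4c.png",np.hstack([cv2.resize(a,(400,450)),cv2.resize(b,(400,450))]))
E
```

```text
clock: 11.57
ee_pos: [0.6255, -0.059, 0.2044]
orientation: [-1.959, -2.454, -0.004]
contact_force: [-0.2, 1.1, -0.9]
width: 0.18
gripper_force: 60.0
clock: 12.07
ee_pos: [0.6741, -0.0097, 0.183]
orientation: [-1.967, -2.447, 0.006]
contact_force: [1.5, -0.6, -1.1]
width: 0.178
gripper_force: 60.0
[ 0.67408967 -0.00974636  0.18295305] [-1.96664306 -2.44723175  0.00596669] -347.5720726938311 [ 1.52051771 -0.59978086 -1.05853039] [ 0.26666942  0.56305139 -0.50218079  1.56452005  0.29444171  1.09423242
 -0.09050672]
trough xy 0.12560467916685109 -0.0007499606863388859
```

View pics/t4c.png

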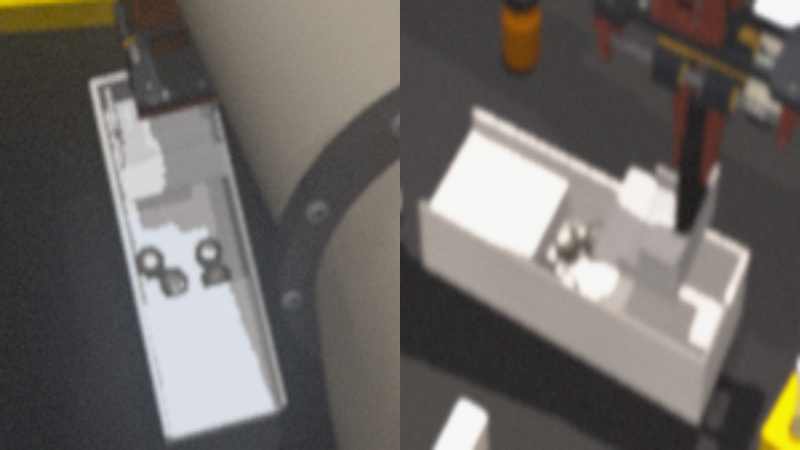

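The scoop hangs over the pit's far half, with its lip beyond the chips: left pane, lip around row 195 and chips at rows 250–285. Lowering.

```bash
python3 -m crank '[[[0,0.006,-0.08],[0,0,0],-1],[[0,0.006,-0.16],[0,0,0],-1],[[0,0.006,-0.24],[0,0,0],-1],[[0,0.006,-0.3],[0,0,0],-1],[[0,0.006,-0.33],[0,0,0],-1],[[0,0.006,-0.34],[0,0,0],-1],[[0,0.006,-0.34],[0,0,0],-1],[[0,0.006,-0.34],[0,0,0],-1]]'
cat > st.py <<'E'
from h import *
from scipy.spatial.transform import Rotation as Ro
s=telemetry.observe();R=Ro.from_rotvec(s['orientation']).as_matrix()
p=s['ee_pos'][:2]-[.5513,-.0362];a=np.deg2rad(12.5)
print("clock",s['clock'],"pos",s['ee_pos'].round(4),"trough xy",np.round([p[0]*np.cos(a)+p[1]*np.sin(a),-p[0]*np.sin(a)+p[1]*np.cos(a)],4),"scoop z",round(s['ee_pos'][2]-.0851,4),"ydir",np.rad2deg(np.arctan2(R[1,1],R[0,1])).round(2),"pitch",np.rad2deg(np.arcsin(R[2,1])).round(2),"tilt x",np.rad2deg(np.arcsin(R[2,0])).round(2),"F",s['contact_force'].round(1),"M",s['moment'].round(2),"q",s['q'].round(2))
E
python3 st.py
```

```text
clock: 12.83
ee_pos: [0.6766, -0.0059, 0.101]
orientation: [1.965, 2.449, 0.002]
contact_force: [0.5, -0.3, -1.1]
width: 0.178
gripper_force: 60.0
clock 12.8333 pos [ 0.6766 -0.0059  0.101 ] trough xy [0.1289 0.0024] scoop z 0.0159 ydir 12.51 pitch 0.09 tilt x -0.01 F [ 0.5 -0.3 -1.1] M [-0.02 -0.15 -0.02] q [ 0.24  0.65 -0.48  1.63  0.35  0.95 -0.13]
```

```bash
python3 -m crank '[[[0,0,-0.015],[0,0,0],-1],[[0,0,-0.026],[0,0,0],-1],[[0,0,-0.026],[0,0,0],-1],[[0,0,-0.026],[0,0,0],-1]]'
python3 st.py; python3 -m crank '[[[0,0,-0.004],[0,0,0],-1],[[0,0,-0.004],[0,0,0],-1],[[0,0,-0.004],[0,0,0],-1]]';python3 st.py
```

```text
clock: 13.17
ee_pos: [0.6759, -0.0059, 0.0935]
orientation: [1.966, 2.451, -0.0]
contact_force: [0.4, -0.5, -1.1]
width: 0.178
gripper_force: 60.0
clock 13.1667 pos [ 0.6759 -0.0059  0.0935] trough xy [0.1282 0.0026] scoop z 0.0084 ydir 12.53 pitch 0.0 tilt x -0.0 F [ 0.4 -0.5 -1.1] M [-0.09 -0.13 -0.03] q [ 0.24  0.66 -0.47  1.63  0.35  0.94 -0.14]
clock: 13.42
ee_pos: [0.6762, -0.0058, 0.0932]
orientation: [1.965, 2.45, 0.001]
contact_force: [-1.0, -0.3, 4.5]
width: 0.179
gripper_force: 60.0
clock 13.4167 pos [ 0.6762 -0.0058  0.0932] trough xy [0.1285 0.0026] scoop z 0.0081 ydir 12.53 pitch 0.04 tilt x -0.01 F [-1.  -0.3  4.5] M [-0.07  0.41 -0.01] q [ 0.24  0.66 -0.47  1.63  0.35  0.94 -0.14]
```

```bash
python3 -m crank '[[[-0.014,-0.003,0],[0,0,0],-1],[[-0.028,-0.006,0],[0,0,0],-1],[[-0.042,-0.009,0],[0,0,0],-1],[[-0.056,-0.012,0],[0,0,0],-1],[[-0.07,-0.0155,0],[0,0,0],-1],[[-0.084,-0.0185,0],[0,0,0],-1],[[-0.098,-0.0215,0],[0,0,0],-1],[[-0.112,-0.025,0],[0,0,0],-1],[[-0.126,-0.028,0],[0,0,0],-1],[[-0.14,-0.031,0],[0,0,0],-1],[[-0.156,-0.0345,0],[0,0,0],-1]]'
python3 st.py; python3 -m crank '[[[-0.01,-0.0022,0],[0,0,0],-1],[[-0.02,-0.0044,0],[0,0,0],-1],[[-0.03,-0.0066,0],[0,0,0],-1],[[-0.04,-0.009,0],[0,0,0],-1],[[-0.05,-0.011,0],[0,0,0],-1],[[-0.06,-0.0133,0],[0,0,0],-1],[[-0.07,-0.0155,0],[0,0,0],-1],[[-0.08,-0.0177,0],[0,0,0],-1],[[-0.08,-0.0177,0],[0,0,0],-1]]';python3 st.py
python3 - <<'E'
from h import *
g=grab_frame("scene");f=grab_frame("top");np.savez("s5.npz",**g);np.savez("t5.npz",**f)
a=f["frame"][90:240,230:380,::-1]; b=g["frame"][170:300,235:395,::-1]
cv2.imwrite("pics/t5c.png",np.hstack([cv2.resize(a,(400,450)),cv2.resize(b,(400,450))]))
E
```

```text
clock: 14.33
ee_pos: [0.6378, -0.0142, 0.0933]
orientation: [1.965, 2.449, 0.004]
contact_force: [4.2, 0.8, 5.0]
width: 0.175
gripper_force: 60.0
clock 14.3333 pos [ 0.6378 -0.0142  0.0933] trough xy [0.0892 0.0027] scoop z 0.0082 ydir 12.53 pitch 0.17 tilt x -0.01 F [4.2 0.8 5. ] M [ 0.1  -0.74  0.01] q [ 0.27  0.6  -0.48  1.73  0.35  0.89 -0.14]
clock: 15.08
ee_pos: [0.6176, -0.0188, 0.0932]
orientation: [1.965, 2.449, 0.003]
contact_force: [4.8, 0.8, 6.2]
width: 0.184
gripper_force: 60.0
clock 15.0833 pos [ 0.6176 -0.0188  0.0932] trough xy [0.0685 0.0026] scoop z 0.0081 ydir 12.52 pitch 0.15 tilt x -0.01 F [4.8 0.8 6.2] M [ 0.19 -0.84 -0.  ] q [ 0.29  0.58 -0.49  1.78  0.34  0.87 -0.14]
```

View pics/t5c.png

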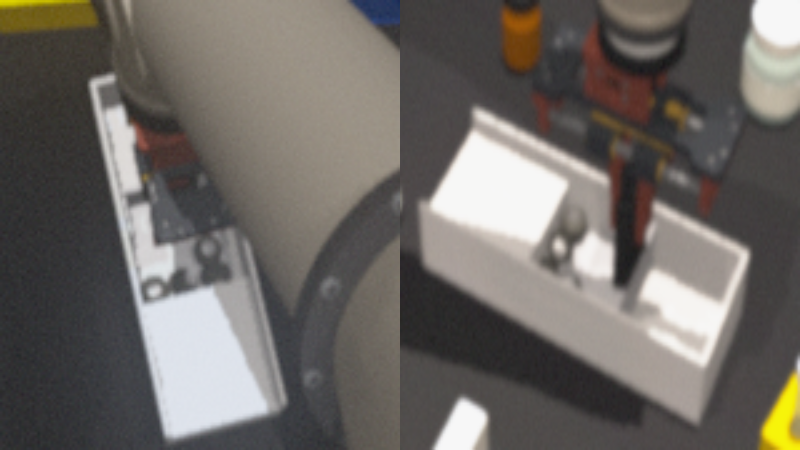

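```bash
python3 -m crank '[[[-0.01,-0.0022,0],[0,0,0],-1],[[-0.02,-0.0044,0],[0,0,0],-1],[[-0.03,-0.0066,0],[0,0,0],-1],[[-0.04,-0.009,0],[0,0,0],-1],[[-0.04,-0.009,0],[0,0,0],-1],[[-0.04,-0.009,0],[0,0,0],-1]]';python3 st.py
cat > ch.py <<'E'
from h import *
# chips: dark-grey pixels inside pit, printed in trough frame (top view)
f=grab_frame("top");q=pts(f);c=q[...,:2]-[.5513,-.0362];a=np.deg2rad(12.5)
x=c[...,0]*np.cos(a)+c[...,1]*np.sin(a);y=-c[...,0]*np.sin(a)+c[...,1]*np.cos(a)
m=(x>-.022)&(x<.08)&(abs(y)<.05)&(q[...,2]>.004)&(q[...,2]<.07)
g=f["frame"].max(-1)
# coarse ascii map: rows x (far first), cols y (+ left); entry height mm / '..' bright
for X in np.arange(.05,-.025,-.006):
    print(f"{X*1000:5.0f}",end=" ")
    for Y in np.arange(.048,-.05,-.006):
        k=m&(abs(x-X)<.003)&(abs(y-Y)<.003)
        print(f"{np.median(q[k][:,2])*1000:3.0f}{'#' if np.median(g[k])<150 else ' '}" if k.any() else "  . ",end="")
    print()
E
python3 ch.py
```

```text
clock: 15.68
ee_pos: [0.6075, -0.021, 0.0932]
orientation: [1.965, 2.45, 0.002]
contact_force: [3.8, 0.7, 7.1]
width: 0.181
gripper_force: 60.0
clock 15.6833 pos [ 0.6075 -0.021   0.0932] trough xy [0.0582 0.0027] scoop z 0.0081 ydir 12.53 pitch 0.11 tilt x -0.01 F [3.8 0.7 7.1] M [ 0.14 -0.54  0.02] q [ 0.3   0.56 -0.49  1.8   0.34  0.86 -0.13]
   50  46  11  11  10  63#  .   .  62# 60# 58# 62# 61#  .   .   .   .   . 
   44  42  11  11  11  12   .   .   .   .   .   .   .   .   .   .   .   . 
   38  43  12  11  12   .   .   .   .   .   .   .   .   .   .   .   .   . 
   32  43  11  11  11   .   .   .   .   .   .   .   .   .   .   .   .   . 
   26  25# 12  11  11   .   .   .   .   .   .   .   .   .   .   .   .   . 
   20  22  11  11  12  11  11  11  11# 12# 11#  .  13# 10# 12# 10#  8# 10#
   14  25  12  12  12  11  11  12#  9# 10# 12# 30# 26# 12# 27# 12# 10# 14#
    8  11  13  28  14  11  10  31# 32# 24# 11# 24# 30# 29# 25# 12# 11# 13#
    2  10  29# 20# 30#  9  12  35# 37# 36# 24# 30# 33# 35# 30# 12# 12# 17#
   -4  29# 12  10  30# 17  10  34# 38# 38# 26# 35# 38# 38# 34# 23# 10# 27#
  -10  29# 31# 12  31# 13  10  21# 35# 35# 28# 34# 35# 37# 33# 30#  8  38#
  -16  23  29  31  27   .   .  29# 34# 27# 25# 29# 37#  .  31# 29#  .  54#
  -22  44  45  47  44  45  46  48   .  45   .  47  45  46  46  46  47  58#
```

```bash
python3 -m crank '[[[-0.007,0.003,0],[0,0,0],-1],[[-0.007,0.003,0],[0,0,0],-1],[[-0.007,0.003,0],[0,0,0],-1]]';python3 st.py
python3 - <<'E'
from h import *
f=dict(np.load("t4.npz"));g=dict(np.load("top0.npz"))
p=pts(g);m=(np.hypot(p[...,0]-.787,p[...,1]-.048)<.13)&(p[...,2]>.035)&(p[...,2]<.15)&(p[...,0]>.72)
q=p[m];
for lo in(.035,.07,.09):
    k=q[q[:,2]>lo];print(lo,len(k),k.min(0).round(3),k.max(0).round(3))
c=q[(q[:,2]>.075)];print(np.round(c[::12],3).tolist())
E
```

```text
clock: 15.98
ee_pos: [0.6059, -0.0207, 0.0932]
orientation: [1.965, 2.449, 0.002]
contact_force: [3.6, 0.4, 7.0]
width: 0.176
gripper_force: 60.0
clock 15.9833 pos [ 0.6059 -0.0207  0.0932] trough xy [0.0567 0.0033] scoop z 0.0081 ydir 12.5 pitch 0.11 tilt x -0.04 F [3.6 0.4 7. ] M [-0.   -0.69  0.01] q [ 0.3   0.56 -0.49  1.81  0.34  0.86 -0.14]
0.035 2839 [ 0.72  -0.051  0.035] [0.88  0.151 0.115]
0.07 324 [ 0.721 -0.048  0.07 ] [0.862 0.133 0.115]
0.09 236 [ 0.794 -0.035  0.09 ] [0.862 0.133 0.115]
[[0.862, 0.027, 0.113], [0.856, 0.024, 0.114], [0.852, 0.032, 0.112], [0.848, 0.022, 0.113], [0.846, 0.032, 0.109], [0.846, 0.023, 0.105], [0.844, 0.025, 0.099], [0.845, 0.031, 0.088], [0.845, 0.029, 0.079], [0.816, -0.02, 0.113], [0.812, -0.032, 0.114], [0.814, 0.124, 0.109], [0.808, 0.125, 0.115], [0.808, 0.133, 0.111], [0.803, -0.027, 0.114], [0.805, -0.018, 0.105], [0.804, 0.121, 0.108], [0.798, 0.127, 0.114], [0.803, -0.03, 0.099], [0.804, -0.023, 0.093], [0.801, 0.115, 0.099], [0.796, 0.122, 0.104], [0.794, 0.124, 0.103], [0.796, 0.123, 0.094], [0.797, 0.127, 0.083]]
```

```bash
python3 -m crank '[[[0.0277,0.006,0.002],[-0.012,0.054,0],-1],[[0.0277,0.006,0.002],[-0.012,0.054,0],-1],[[0.053,0.0118,0.003],[-0.024,0.1085,0],-1],[[0.053,0.0118,0.003],[-0.024,0.1085,0],-1],[[0.08,0.0178,0.001],[-0.0385,0.1736,0],-1],[[0.08,0.0178,0.001],[-0.0385,0.1736,0],-1],[[0.1027,0.0228,-0.005],[-0.0529,0.2386,0],-1],[[0.1027,0.0228,-0.005],[-0.0529,0.2386,0],-1],[[0.1027,0.0228,-0.005],[-0.0529,0.2386,0],-1],[[0.1027,0.0228,-0.005],[-0.0529,0.2386,0],-1]]';python3 st.py;python3 ch.py
python3 - <<'E'
from h import *
g=grab_frame("scene");f=grab_frame("top");np.savez("s6.npz",**g);np.savez("t6.npz",**f)
a=f["frame"][90:240,230:380,::-1]; b=g["frame"][170:300,235:395,::-1]
cv2.imwrite("pics/t6c.png",np.hstack([cv2.resize(a,(400,450)),cv2.resize(b,(400,450))]))
E
```

```text
clock: 16.82
ee_pos: [0.6299, -0.0145, 0.0898]
orientation: [-1.794, -2.237, 0.436]
contact_force: [3.0, 1.6, -2.3]
width: 0.179
gripper_force: 60.0
clock 16.8167 pos [ 0.6299 -0.0145  0.0898] trough xy [0.0814 0.0042] scoop z 0.0047 ydir 12.56 pitch -22.12 tilt x 0.06 F [ 3.   1.6 -2.3] M [ 0.44 -1.16 -0.14] q [ 0.17  0.79 -0.43  1.43  0.31  1.38 -0.11]
   50  34  44# 43# 43# 13  13  13# 13# 13# 15# 33# 15# 12# 32# 46#  .   . 
   44  29# 42# 42# 42# 18  17  16  17  15# 20# 36# 37# 36# 35# 30#  .   . 
   38  37  40# 41# 38# 19  18  20  18  19  21  32# 37# 35# 32#  .   .   . 
   32  44  24# 34# 28  22  21  21  20  20  21  32# 30# 26# 19#  .   .   . 
   26  40  43# 25# 24# 42# 24  23  24  24  25  44# 21# 24#  .   .   .   . 
   20  40  46# 23# 25# 46# 24  27  26  26  36  47# 48#  .   .   .   .   . 
   14  43# 50# 50# 50# 50# 29  26  29  28  28  46# 49# 49#  .   .   .   . 
    8  32  44# 50# 50# 47# 30  31  33  32  30  34  43# 45#  .   .   .   . 
    2  33  33  40  38  35  32  34  33  33  33  33  32   .   .   .   .   . 
   -4  35  35  35  36  35  36  35  37  36  35  37  35   .   .   .   .   . 
  -10  39  37  37  40  38  38  39  39  37  37  38   .   .   .   .   .   . 
  -16  41  40  38  41  40  40  41  40  39  42  41   .   .   .   .   .   . 
  -22   .  45  43  48  44  48  45  46  45  44  40   .   .   .   .   .   .
```

Depth map: all four chips have slid back into the pan, with chip tops at trough (44,42), (14,33), (40,-20) and (14,-17). Before lifting I'll fit the arm kinematics to check which pour direction is reachable.

```bash
cat > ik.py <<'E'
import numpy as np
from scipy.optimize import least_squares
from scipy.spatial.transform import Rotation as Ro
D=[([1.07186,.47768,.02233,1.5563,-.0115,1.10935,-.08308],[.25694,-.62361,.22183],[-3.08026,-.60979,.00065]),
([.56412848,.66994947,-.36262843,1.69106723,.30138504,.83606422,.28610834],[.60938,-.25984,.0524],[-1.968,-2.448,0]),
([.89343844,.26593761,-.45450202,2.00596356,.14782796,.90056065,.71283848],[.39839,-.28927,.17717],[1.798,2.576,0]),
([.26666942,.56305139,-.50218079,1.56452005,.29444171,1.09423242,-.09050672],[.67409,-.00975,.18295],[-1.96664,-2.44723,.006]),
([.17,.79,-.43,1.43,.31,1.38,-.11],[.6299,-.0145,.0898],[-1.794,-2.237,.436]),([.30,.56,-.49,1.81,.34,.86,-.14],[.6059,-.0207,.0932],[1.965,2.449,.002])]
def fk(q,d,sg,off):
    R=Ro.identity();p=np.zeros(3)
    for i in range(7):
        if i==1:p=p+R.apply([d[4],0,d[0]])
        if i==3:p=p+R.apply([d[5],0,d[1]])
        if i==5:p=p+R.apply([d[6],0,d[2]])
        R=R*Ro.from_rotvec(np.array([0,1,0] if i%2 else [0,0,1])*(sg[i]*q[i]+off[i]))
    p=p+R.apply([0,0,d[3]])
    return p,R
import itertools
def fit():
    best=None
    for s in itertools.product((1,-1),repeat=3):
        for s1 in(1,-1):
            sg=[s1,1,s[0],1,s[1],1,s[2]]
            def f(v):
                o=[v[7],0,0,0,0,0,v[8]];e=[]
                for q,p,r in D:
                    P,R=fk(q,v[:7],sg,o);e+=list((P-p)*10)+list((R.inv()*Ro.from_rotvec(r)).as_rotvec())
                return e
            for o7 in(0,1.57,3.14,-1.57):
                r=least_squares(f,[.35,.4,.4,.25,0,0,0,0,o7])
                if best is None or r.cost<best[0]:best=(r.cost,sg,r.x)
    return best
lo=np.array([-2.96,-.34,-1.41,.24,-1.37,.17,-2.96]);hi=np.array([2.96,2.1,1.46,2.44,4.51,1.92,2.96])
if __name__=="__main__":
    c,sg,v=fit();print(c,sg,v.round(4));np.savez("fk.npz",sg=sg,v=v)
    o=[v[7],0,0,0,0,0,v[8]]
    C=np.array([.401,.308,.07])
    q0=np.array(D[4][0])
    for mouth in range(0,360,30):   # heading of scoop mouth
        yaw=np.deg2rad(mouth-180);out=[]
        for th in(25,0,-20,-40):
            S=Ro.from_euler('ZY',[yaw,np.deg2rad(th)])
            lip=C+S.apply([0,0,0])+np.r_[-.015*np.cos(yaw+np.pi),-.015*np.sin(yaw+np.pi),.03 if th>0 else 0]
            org=lip+S.apply([.076,0,0]);tcp=org+S.apply([0,0,.0851])
            # tool: z=-scoop z, y=+scoop x
            M=S.as_matrix();y=M[:,0];z=-M[:,2];T=Ro.from_matrix(np.c_[np.cross(y,z),y,z])
            f=lambda q:np.r_[(fk(q,v[:7],sg,o)[0]-tcp)*10,(fk(q,v[:7],sg,o)[1].inv()*T).as_rotvec(),.02*(q-q0)]
            bb=min((least_squares(f,np.clip(s,lo+.02,hi-.02),bounds=(lo,hi)) for s in (q0,q0+[0,0,0,0,0,0,1.5],q0+[0,0,0,0,0,0,-1.5],q0+[0,0,0,0,1.2,0,0],q0-[0,0,0,0,1.2,0,0])),key=lambda r:np.linalg.norm(r.fun[:6]))
            out.append((round(float(np.linalg.norm(bb.fun[:3])*100),1),round(float(np.rad2deg(np.linalg.norm(bb.fun[3:6]))),1)));qq=bb.x
        print(mouth,out,qq.round(2))
E
python3 ik.py
```

```text
0.016485149965821892 [-1, 1, -1, 1, -1, 1, -1] [ 0.2976  0.5422  0.4739  0.3313  0.0023  0.0065  0.0214 -0.0914  1.4787]
0 [(0.0, 0.1), (0.0, 0.1), (0.0, 0.1), (0.0, 0.0)] [ 0.21  1.11 -1.41  1.64  0.45  1.63  1.82]
30 [(4.5, 8.0), (0.1, 0.1), (0.0, 0.1), (0.0, 0.1)] [ 0.03  1.14 -1.41  1.57  0.6   1.88  2.15]
60 [(1.8, 3.4), (0.0, 0.1), (0.0, 0.1), (0.0, 0.1)] [-0.14  0.99 -1.24  1.6   0.69  1.92  2.63]
90 [(0.0, 0.1), (0.0, 0.1), (0.0, 0.1), (0.0, 0.1)] [-0.92  0.55 -0.11  1.72  0.45  1.49 -2.78]
120 [(0.0, 0.0), (0.0, 0.1), (0.0, 0.1), (0.0, 0.1)] [-0.85  0.46 -0.34  1.91  0.74  1.33 -2.62]
150 [(0.0, 0.0), (0.0, 0.1), (0.0, 0.1), (0.0, 0.1)] [-0.67  0.36 -0.6   2.14  1.04  1.12 -2.46]
180 [(0.0, 0.0), (0.0, 0.0), (0.0, 0.1), (0.1, 0.2)] [-0.36  0.24 -0.86  2.36  1.36  0.81 -2.27]
210 [(0.0, 0.0), (0.0, 0.0), (0.0, 0.1), (1.4, 3.1)] [ 0.36  0.3  -1.41  2.44  1.6   0.5  -1.86]
240 [(0.0, 0.0), (0.0, 0.0), (0.0, 0.0), (0.3, 1.1)] [ 0.5   0.26 -1.08  2.41 -1.32  0.17  1.82]
270 [(0.0, 0.0), (0.0, 0.0), (0.0, 0.0), (0.0, 0.1)] [ 0.69  0.7  -1.41  2.23  0.18  0.43  0.88]
300 [(0.0, 0.0), (0.0, 0.0), (0.0, 0.0), (0.0, 0.1)] [ 0.58  0.91 -1.41  2.01  0.26  0.87  1.24]
330 [(0.0, 0.0), (0.0, 0.0), (0.0, 0.0), (0.0, 0.0)] [ 0.4   1.04 -1.41  1.8   0.35  1.28  1.53]
```

```bash
python3 -m crank '[[[0.01,0.002,0.004],[0,0,0],-1],[[0.02,0.0045,0.015],[-0.005,0.022,0],-1],[[0.031,0.007,0.04],[-0.01,0.045,0],-1],[[0.035,0.008,0.09],[-0.0144,0.065,0],-1],[[0.035,0.008,0.15],[-0.0144,0.065,0],-1],[[0.035,0.008,0.22],[-0.0144,0.065,0],-1],[[0.035,0.008,0.3],[-0.0144,0.065,0],-1],[[0.035,0.008,0.38],[-0.0144,0.065,0],-1],[[0.035,0.008,0.45],[-0.0144,0.065,0],-1],[[0.035,0.008,0.49],[-0.0144,0.065,0],-1],[[0.035,0.008,0.5],[-0.0144,0.065,0],-1],[[0.035,0.008,0.5],[-0.0144,0.065,0],-1]]';python3 st.py
python3 - <<'E'
from h import *
g=grab_frame("scene");f=grab_frame("top")
a=f["frame"][70:240,200:390,::-1]; b=g["frame"][110:300,235:420,::-1]
cv2.imwrite("pics/t7c.png",np.hstack([cv2.resize(a,(400,450)),cv2.resize(b,(400,450))]))
E
```

```text
clock: 17.97
ee_pos: [0.6396, -0.0129, 0.2169]
orientation: [-1.744, -2.174, 0.54]
contact_force: [-0.6, -0.6, -2.9]
width: 0.184
gripper_force: 60.0
clock 17.9667 pos [ 0.6396 -0.0129  0.2169] trough xy [0.0912 0.0037] scoop z 0.1318 ydir 12.5 pitch -27.9 tilt x -0.02 F [-0.6 -0.6 -2.9] M [ 0.19 -0.89 -0.02] q [ 0.13  0.75 -0.43  1.23  0.27  1.71 -0.07]
```

View pics/t7c.png

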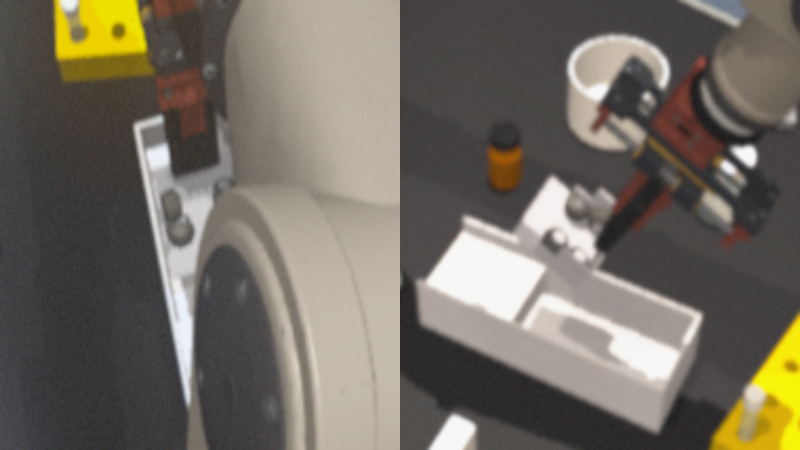

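The right pane shows all four chips in the raised pan (around 545–600, 205–260) and the pit empty. Carrying them over to the container.

```bash
python3 -m crank '[[[-0.01,0.02,0],[0,0,-0.01],-1],[[-0.03,0.06,0],[0,0,-0.03],-1],[[-0.06,0.12,0],[0,0,-0.055],-1],[[-0.1,0.195,0],[0,0,-0.085],-1],[[-0.14,0.27,0],[0,0,-0.12],-1],[[-0.18,0.35,0],[0,0,-0.16],-1],[[-0.22,0.43,0],[0,0,-0.2],-1],[[-0.26,0.51,0],[0,0,-0.235],-1],[[-0.3,0.59,0],[0,0,-0.27],-1],[[-0.34,0.66,0],[0,0,-0.3],-1],[[-0.37,0.73,0],[0,0,-0.33],-1],[[-0.4,0.79,0],[0,0,-0.36],-1]]'; python3 st.py
python3 -m crank '[[[-0.03,0.06,0],[0,0,-0.03],-1],[[-0.06,0.12,0],[0,0,-0.06],-1],[[-0.09,0.17,0],[0,0,-0.085],-1],[[-0.115,0.215,0],[0,0,-0.1],-1],[[-0.13,0.245,0],[0,0,-0.112],-1],[[-0.132,0.25,0],[0,0,-0.112],-1],[[-0.132,0.25,0],[0,0,-0.112],-1],[[-0.132,0.25,0],[0,0,-0.112],-1]]'; python3 st.py
```

```text
clock: 19.07
ee_pos: [0.5382, 0.1861, 0.2153]
orientation: [-2.223, -1.556, 0.391]
contact_force: [-0.2, -0.8, -2.6]
width: 0.177
gripper_force: 60.0
clock 19.0667 pos [0.5382 0.1861 0.2153] trough xy [0.0353 0.2199] scoop z 0.1302 ydir -20.03 pitch -28.1 tilt x -0.05 F [-0.2 -0.8 -2.6] M [-0.29 -0.74 -0.04] q [ 0.02  0.6  -0.44  1.51 -0.08  1.45 -0.73]
clock: 19.73
ee_pos: [0.5069, 0.2465, 0.2158]
orientation: [-2.337, -1.35, 0.337]
contact_force: [-0.1, -0.2, -3.8]
width: 0.179
gripper_force: 60.0
clock 19.7333 pos [0.5069 0.2465 0.2158] trough xy [0.0179 0.2856] scoop z 0.1307 ydir -29.99 pitch -27.97 tilt x -0.03 F [-0.1 -0.2 -3.8] M [-0.4 -0.7  0. ] q [-0.03  0.54 -0.45  1.6  -0.18  1.33 -0.91]
```

```bash
python3 -m crank '[[[-0.022,0.013,-0.045],[-0.0389,-0.0674,0],-1],[[-0.045,0.027,-0.09],[-0.0778,-0.1347,0],-1],[[-0.076,0.045,-0.095],[-0.1167,-0.202,0],-1],[[-0.108,0.064,-0.1],[-0.1556,-0.2694,0],-1],[[-0.147,0.086,-0.107],[-0.1926,-0.3336,0],-1],[[-0.186,0.109,-0.113],[-0.2296,-0.3977,0],-1],[[-0.225,0.131,-0.12],[-0.2667,-0.4619,0],-1],[[-0.259,0.15,-0.121],[-0.2945,-0.51,0],-1],[[-0.293,0.17,-0.122],[-0.3222,-0.558,0],-1],[[-0.326,0.19,-0.123],[-0.35,-0.606,0],-1],[[-0.36,0.209,-0.123],[-0.3778,-0.6543,0],-1],[[-0.36,0.209,-0.123],[-0.3778,-0.6543,0],-1]]'; python3 st.py
python3 -m crank '[[[0,0,0],[0,0,0],-1],[[0,0,0],[0,0,0],-1],[[0,0,0],[0,0,0],-1],[[0,0,0],[0,0,0],-1]]'; python3 st.py
python3 - <<'E'
from h import *
g=grab_frame("scene");f=grab_frame("top")
a=f["frame"][190:300,90:210,::-1]; b=g["frame"][100:210,270:390,::-1]
cv2.imwrite("pics/t8c.png",np.hstack([cv2.resize(a,(400,400)),cv2.resize(b,(400,400))]))
E
```

```text
clock: 20.73
ee_pos: [0.4129, 0.303, 0.1838]
orientation: [2.157, 1.259, 0.456]
contact_force: [-0.4, 1.2, -1.9]
width: 0.18
gripper_force: 60.0
clock 20.7333 pos [0.4129 0.303  0.1838] trough xy [-0.0617  0.3611] scoop z 0.0987 ydir -29.39 pitch 40.08 tilt x -0.15 F [-0.4  1.2 -1.9] M [0.44 0.76 0.02] q [-0.91  0.32 -0.34  2.13  0.92  1.1  -2.36]
clock: 21.07
ee_pos: [0.4178, 0.2985, 0.1859]
orientation: [2.166, 1.246, 0.454]
contact_force: [0.5, 1.4, -1.5]
width: 0.179
gripper_force: 60.0
clock 21.0667 pos [0.4178 0.2985 0.1859] trough xy [-0.0579  0.3556] scoop z 0.1008 ydir -30.18 pitch 40.01 tilt x 0.01 F [ 0.5  1.4 -1.5] M [0.4  0.75 0.01] q [-0.9   0.32 -0.33  2.12  0.92  1.1  -2.36]
```

View pics/t8c.png

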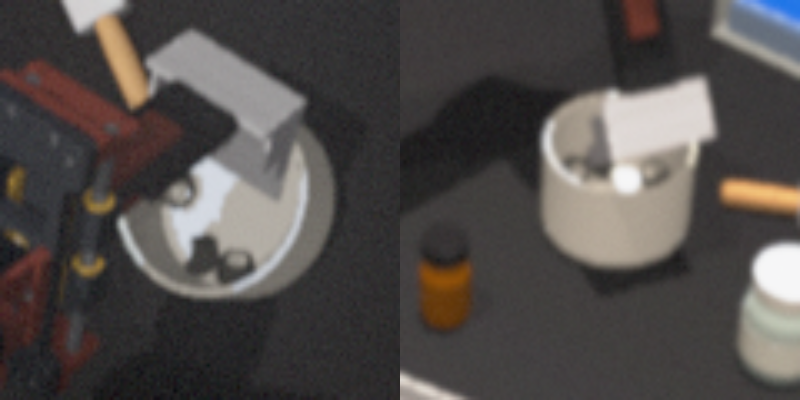

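```bash
python3 -m crank '[[[0,0,0.06],[0,0,0],-1],[[0.04,-0.024,0.12],[0.036,0.064,0],-1],[[0.083,-0.048,0.17],[0.074,0.128,0],-1],[[0.125,-0.072,0.2],[0.111,0.192,0],-1],[[0.166,-0.096,0.22],[0.148,0.257,0],-1],[[0.207,-0.12,0.24],[0.185,0.321,0],-1],[[0.3,-0.17,0.24],[0.2222,0.3849,0],-1],[[0.36,-0.24,0.24],[0.2222,0.3849,0],-1],[[0.4,-0.35,0.24],[0.2222,0.3849,0],-1],[[0.4,-0.45,0.24],[0.2222,0.3849,0],-1],[[0.4,-0.48,0.24],[0.2222,0.3849,0],-1],[[0.4,-0.48,0.24],[0.2222,0.3849,0],-1]]'; python3 st.py
python3 - <<'E'
from h import *
for n in("top","scene"):
    f=grab_frame(n);p=pts(f);g=f["frame"].max(-1)
    rr=np.hypot(p[...,0]-.401,p[...,1]-.308)
    q=p[(rr<.09)&(p[...,2]>.068)&(p[...,2]<.085)];print(n,"rim",cv2.minEnclosingCircle((q[:,:2]*1000).astype(np.float32)))
    m=((rr<.058)&(p[...,2]>.012)&(p[...,2]<.065))
    print("chip px",m.sum())
    for X in np.arange(.455,.34,-.008):
        print(f"{X*1000:4.0f}",*[f"{np.median(p[k][:,2])*1000:3.0f}{'#' if np.median(g[k])<150 else ' '}" if (k:=(rr<.06)&(abs(p[...,0]-X)<.004)&(abs(p[...,1]-Y)<.004)).any() else "  . " for Y in np.arange(.365,.25,-.008)])
E
```

```text
clock: 22.17
ee_pos: [0.5171, 0.1759, 0.2454]
orientation: [2.723, 1.564, -0.002]
contact_force: [0.3, -0.0, -1.6]
width: 0.18
gripper_force: 60.0
clock 22.1667 pos [0.5171 0.1759 0.2454] trough xy [0.0125 0.2145] scoop z 0.1603 ydir -30.27 pitch 0.05 tilt x -0.09 F [ 0.3 -0.  -1.6] M [-0.04 -0.   -0.06] q [-0.24  0.26 -0.24  1.83  0.07  1.07 -1.04]
top rim ((0.0, 0.0), 0.0)
chip px 0
 455   .    .    .    .    .    .    .    .    .    .    .    .    .    .    . 
 447   .    .    .    .    .    .    .    .    .    .    .    .    .    .    . 
 439   .    .    .    .    .    .    .    .    .    .    .    .    .    .    . 
 431   .    .    .    .    .    .    .    .    .    .    .    .    .    .    . 
 423   .    .    .    .    .    .    .    .    .    .    .    .    .    .    . 
 415   .    .    .    .    .    .    .    .    .    .    .    .    .    .    . 
 407   .    .    .    .    .    .    .    .    .    .    .    .    .    .    . 
 399   .    .    .    .    .    .    .    .    .    .    .    .    .    .    . 
 391   .    .    .    .    .    .    .    .    .    .    .    .    .    
[... 1067 characters left out ...]
    .    .    .    .    .    .    .    .    .    .    .    . 
 399   .    .    .    .    .    .    .    .    .    .    .    .    .    .    . 
 391   .    .    .    .    .    .    .    .    .    .    .    .    .    .    . 
 383   .    .    .    .    .    .    .    .    .    .    .    .    .    .    . 
 375   .    .    .    .    .    .    .    .    .    .    .    .    .    .    . 
 367   .   61   52    .    .    .    .    .    .    .    .    .    .    .    . 
 359   .   46   65   54    .    .    .    .   25    .    .    .    .    .    . 
 351   .    .    .   60   53    .    .    .   30#  29    .    .    .    .    . 
 343   .    .    .    .   51   51   52   26#   .   52    .    .    .    .    .
```

```bash
python3 -m crank '[[[-0.01,-0.07,0],[0,0,0.03],-1],[[-0.02,-0.18,0],[0,0,0.07],-1],[[-0.03,-0.32,0],[0,0,0.13],-1],[[-0.04,-0.46,0],[0,0,0.19],-1],[[-0.05,-0.6,0],[0,0,0.25],-1],[[-0.06,-0.74,0],[0,0,0.31],-1],[[-0.07,-0.88,0],[0,0,0.37],-1],[[-0.08,-1,0],[0,0,0.43],-1]]'
python3 -m crank '[[[-0.1,-0.14,0],[0,0,0.05],-1],[[-0.17,-0.28,0],[0,0,0.09],-1],[[-0.24,-0.42,0],[0,0,0.13],-1],[[-0.3,-0.56,0],[0,0,0.13],-1],[[-0.35,-0.7,0],[0,0,0.13],-1],[[-0.385,-0.8,0],[0,0,0.13],-1],[[-0.394,-0.86,0],[0,0,0.13],-1],[[-0.394,-0.86,0],[0,0,0.13],-1],[[-0.394,-0.86,0],[0,0,0.13],-1]]';python3 st.py
cat > ct.py <<'E'
from h import *
for n in("top","scene"):
    f=grab_frame(n);p=pts(f);g=f["frame"].max(-1)
    rr=np.hypot(p[...,0]-.401,p[...,1]-.308)
    q=p[(rr<.09)&(p[...,2]>.068)&(p[...,2]<.085)];print(n,"rim",cv2.minAreaRect((q[:,:2]*1000).astype(np.float32)))
    for X in np.arange(.461,.34,-.007):
        print(f"{X*1000:4.0f}",*[f"{np.median(p[k][:,2])*1000:3.0f}{'#' if np.median(g[k])<140 else ' '}" if (k:=(rr<.062)&(abs(p[...,0]-X)<.0035)&(abs(p[...,1]-Y)<.0035)).any() else "  . " for Y in np.arange(.368,.25,-.007)])
E
python3 ct.py
```

```text
clock: 22.93
ee_pos: [0.4967, -0.0707, 0.2458]
orientation: [2.036, 2.391, 0.001]
contact_force: [0.6, -0.0, -1.4]
width: 0.181
gripper_force: 60.0
clock: 23.68
ee_pos: [0.3991, -0.2845, 0.2455]
orientation: [1.79, 2.581, 0.001]
contact_force: [-0.2, 1.4, -1.2]
width: 0.18
gripper_force: 60.0
clock 23.6833 pos [ 0.3991 -0.2845  0.2455] trough xy [-0.2023 -0.2094] scoop z 0.1604 ydir 20.51 pitch 0.05 tilt x -0.0 F [-0.2  1.4 -1.2] M [ 0.   -0.14 -0.03] q [ 0.5   0.15 -0.01  1.96  0.    1.03  0.85]
top rim ((399.21661376953125, 308.585693359375), (130.5374298095703, 129.24559020996094), 89.10166931152344)
 461   .    .    .    .    .   46#  44#  44#  31#  30   52   57   76    .    .    .    . 
 454   .    .    .   47#  39#  31#   7    6    6   27   31#  29#  30   73   73    .    . 
 447   .    .   49#  41#   6    5    6    5    6   28#  31#  31#  26#   8   75   74    . 
 440   .   35#  41#   7    6    6    6    5    6    8   26   28#  15    6    .   74    . 
 433   .   40#   6    4    7    6    6    6    6    6    5    6    6    6    6    .   76 
 426  63#  15#   7    6    6    7    5 
[... 2160 characters left out ...]
    4    2    3    .    .    .    .    .    .    .    .    .    .    . 
 384  42   23    3   -0    3    5    2    .    .    .    .    .    .    .    .    .    . 
 377  28   40    4    4    4   13   18#  27#   .    .    .    .    .    .    .    .    . 
 370   .   35   24    1   12   23#  20#  21#   .   19    .    .    .    .    .    .    . 
 363   .   39   40   44    .   27#  12   23#  19#   .   26    .    .    .    .    .   72 
 356   .    .   33   51   50   26#  25#  25#  29   27   27    .    .    .    .    .    . 
 349   .    .    .   27   58   39    4    3   30   28   24    .    .   68    .    .    . 
 342   .    .    .    .    .   36   36   55   42   47   47   62   64    .    .    .    .
```

Depth shows four chips on the container floor, at (450,292), (410,352), (362,333) and (347,307) mm, and the container hasn't moved. Setting the scoop down.

```bash
python3 -m crank '[[[0,0,-0.12],[0,0,0],-1],[[0,0,-0.24],[0,0,0],-1],[[0,0,-0.36],[0,0,0],-1],[[0,0,-0.48],[0,0,0],-1],[[0,0,-0.56],[0,0,0],-1],[[0,0,-0.6],[0,0,0],-1],[[0,0,-0.625],[0,0,0],-1],[[0,0,-0.63],[0,0,0],-1],[[0,0,-0.63],[0,0,0],-1],[[0,0,-0.63],[0,0,0],-1]]';python3 st.py
```

```text
clock: 24.62
ee_pos: [0.3991, -0.2858, 0.0891]
orientation: [1.79, 2.579, 0.001]
contact_force: [1.3, -0.5, -1.5]
width: 0.182
gripper_force: 60.0
clock 24.6167 pos [ 0.3991 -0.2858  0.0891] trough xy [-0.2026 -0.2107] scoop z 0.004 ydir 20.46 pitch 0.1 tilt x -0.11 F [ 1.3 -0.5 -1.5] M [-0.   -0.1  -0.07] q [ 0.51  0.36 -0.01  2.11  0.01  0.67  0.84]
```

```bash
python3 -m crank '[[[0,0,-0.008],[0,0,0],-1],[[0,0,-0.015],[0,0,0],-1],[[0,0,-0.015],[0,0,0],-1],[[0,0,-0.015],[0,0,0],-0.6],[[0,0,-0.015],[0,0,0],-0.5],[[0,0,-0.015],[0,0,0],-0.2],[[0,0,-0.015],[0,0,0],0.2],[[0,0,-0.015],[0,0,0],0.6],[[0,0,-0.015],[0,0,0],0.8],[[0,0,-0.015],[0,0,0],0.8],[[0,0,-0.015],[0,0,0],0.8]]';python3 st.py
python3 -m crank '[[[0,0,0.08],[0,0,0],0.8],[[0,0,0.2],[0,0,0],0.8],[[0,0,0.34],[0,0,0],0.8],[[0,0,0.48],[0,0,0],0.8],[[0,0,0.6],[0,0,0],0.8],[[0,0,0.6],[0,0,0],0.8],[[0,0,0.6],[0,0,0],0.8],[[0,0,0.6],[0,0,0],0.8]]'
python3 - <<'E'
from h import *
for n in("top","scene"):
  p=pts(grab_frame(n))
  for lab,c,zl,zh in(("scraper",(.6095,-.259),.07,.1),("grip",(.399,-.286),.10,.135),("pan",(.36,-.30),.0005,.012)):
    m=(np.hypot(p[...,0]-c[0],p[...,1]-c[1])<.06)&(p[...,2]>zl)&(p[...,2]<zh)
    q=p[m]
    if len(q)>5:print(n,lab,len(q),np.round(cv2.minAreaRect((q[:,:2]*1000).astype(np.float32))[0],1),np.median(q[:,2]).round(4))
print(telemetry.observe()['contact_force'],telemetry.observe()['joint_vel'].round(3))
E
```

```text
clock: 25.53
ee_pos: [0.398, -0.2855, 0.0841]
orientation: [1.792, 2.58, 0.0]
contact_force: [0.4, 0.6, 0.0]
width: 0.667
gripper_force: 0.0
clock 25.5333 pos [ 0.398  -0.2855  0.0841] trough xy [-0.2036 -0.2102] scoop z -0.001 ydir 20.44 pitch 0.01 tilt x -0.01 F [0.4 0.6 0. ] M [ 0.07 -0.08  0.  ] q [ 0.51  0.37 -0.01  2.11  0.01  0.66  0.84]
clock: 26.2
ee_pos: [0.3976, -0.2852, 0.2335]
orientation: [-1.792, -2.58, -0.0]
contact_force: [-0.3, -0.1, -0.6]
width: 0.9
gripper_force: 0.0
top scraper 440 [ 610.3 -258.9] 0.0846
top grip 191 [ 398.3 -283.6] 0.1252
top pan 1262 [ 357.2 -298.7] 0.0026
scene scraper 509 [ 611.9 -260.6] 0.0821
scene grip 242 [ 401.1 -286.3] 0.1207
scene pan 412 [ 362.7 -308.6] 0.0021
[-0.00967267  0.64132636 -0.61529985] [ 0.001  0.004  0.001 -0.     0.001  0.     0.001]
```

Both tools are standing upright and released, and the chips are in the container. Handing in.

```bash
python3 -c "
from plant import job
print(job.close_job())"
```

```text
the job is handed in; nothing more can be done
None
```

I handed the job in at about 26 s of robot time, with all four chips in the container and the scraper and scoop standing released on the bench; the hand-in returned no verdict.

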